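# Lay out a wheel-hub kit in fitting order

### The arm

A 6-joint arm with a two-finger parallel gripper is mounted at the origin on the work surface. World frame = base frame: x ahead of the robot, y to its left, z up, the work surface at z = 0. Lengths are in mm, angles in degrees, forces in N, time in s.
With the tool pointing down it reaches from about 350 to 850 mm from the base axis. Payload 8.1 kg.
Tool frame: the origin (TCP) lies on the centre line of the jaws, within the pads' length; the fingertips stand 19 mm ahead of it and the grasp point (between the pads) is the TCP; z points along the fingers, y is the line along which they close (so a half turn about z gives the same grasp; the last joint's range is limited). The gripper opens to 85 mm and grips with 20 to 120 N. Pads are 22 mm wide; open, the fingers measure 114 mm over their backs; the gripper's body (76 mm by 85 mm) begins 54 mm behind the grasp point. The pads swing forward as they close: fully open they stand 13 mm farther back than shut.
Start: joints at [-81.555, 7.471, 85.268, -0, 87.261, -4.893], TCP at [138.442, -583.814, 223.092] pointing down, gripper open.
Joint ranges: [-169.43, 169.43], [-51.17, 129.36], [1.28, 143.12], [-76.62, 256.62], [0, 156.53], [-152.29, 152.29]. Speed limits (degrees/s): [136.94, 136.94, 159.86, 180, 180, 180].

### API

Orientations are given as [roll, pitch, yaw] about the fixed x, y, z axes, in that order (R = Rz(yaw) Ry(pitch) Rx(roll)).
In Python, from bench import r gives the robot as it stands. The module is installed in compiled form; this text tells all that it offers.
- The arm moves only by the tool servo_tool, never from a script. Its arguments are lists of equal length, an entry for each row: "fingers": the finger opening in m, from 0 to 0.0854; "linear": the shift along the tool's x, y, z in m, a list of three; "rotation": the turn, a rotation vector about the tool's x, y, z in degrees, a list of three. A call has 1 to 10 rows; each row is the pose to reach, as a shift and turn from the pose commanded when the call began, along the tool's axes at that moment; what a row does not reach only later rows make up. A row lasts 1/10 s, in which the tool goes at most 50 mm and 8.59 degrees, less where a joint would pass 70% of its speed; a pose out of reach is approached as far as the arm can. A call with a gripper value outside its range is refused whole. The fingers move at their own pace and stop on an object; "force" is the grip in N (left out, the last holds). Time passes only in rows, so rows that repeat a pose let the fingers close. It gives the time, the measured TCP pose, the force, the opening and the grip force at its end, in the units of the state.
- r.sense(): the state, without advancing time (a new reading comes with each control period).
- r.snapshot(name): name is "side" or "top"; returns a dict with "frame" (400x640x3 uint8, red, green, blue), "fx", "fy", "cx", "cy" (pixels), "camera_from_world" (4x4, takes a point from world to camera coordinates). Camera axes: x right, y up, looking along -z (the intrinsics and any distortion apply to the point x, -y, -z); pixel columns grow to the right and rows downward; lengths in mm; the calibration is good to about 2 mm. A picture is of the moment at which its call begins. There is no depth.
- r.hand_in(): hands the job in; it is judged then, once.
The state is a dict: "time": time; "joint_pos": joint angles; "qd": joint speeds; "joint_efforts": joint torques, N m; "tool_pos": TCP position; "tcp_rot": TCP orientation; "ft_force": force on the tool from outside, world axes, zero at the start; "wrist_torque": the same for the moment, N m; "finger_gap": finger opening in mm; "grip_force": force on a finger pad.
Only numpy, scipy, OpenCV 4.12 (cv2) and the standard library are available. Lean on these libraries where they do the work, as an engineer would, in place of code of your own. Each camera call takes 0.05 s, during which the arm holds its last target. There are 200 camera calls.

### The job

Lay out the wheel-hub kit for the counter check, in the order it goes together. In the gap on the mat, set the large bearing and the oil seal down flat in a straight line between the hub and the axle, all four evenly spaced, with the large bearing next to the hub and the seal next to the axle. On the hub, seat the small bearing, small end down, in the mouth on its top, lay the washer flat on it and the castle nut, crown up, on the washer, all centred; leave the shackle, the filter and the brass elbow where they are.

Things in the scene. Friction and masses are not known exactly. Their poses are not given: they have to be found in the camera images.
- hub: Yellow wheel hub with a bright mouth, upright on the black mat (4 mm thick); does not move. Origin: centre of its underside, z up; y along the line to the axle (300 mm away, at +y or -y). Round: 76 mm wide to z = 35 mm, flange 112 wide from 35 to 47, nose 72 wide to the rim at z = 77. In its top the mouth: a tapered cup, 62 mm wide at the rim, 51 at its flat floor 9 mm down (z = 68).
- axle: Stub axle, does not move: yellow square flange 92 x 92 x 12 mm lying on the same mat, its bright stepped spindle (49 mm across at the foot, 24 mm thread at the top) standing up to 140 mm above the underside. Origin at the centre of its underside, z up.
- inner_bearing_centre (a point): Centre (half-way up) of the large tapered-roller bearing: brass-coloured ring (cage) round a bright steel bore, bright rollers, 62 mm across, 26 mm high, narrowing to 54 mm in its lower 12 mm, 38 mm bore, about 260 g. z up. Loose, flat on the bench; grip across any diameter.
- seal_centre (a point): Centre (half-way up) of the oil seal: flat black ring with an orange lip inside, 62 mm across, 12 mm high, about 40 g. z up. Loose, flat on the bench; grip across any diameter.
- outer_bearing_centre (a point): Centre (half-way up) of the small tapered-roller bearing: black ring (cage) round a bright steel bore, bright rollers, 50 mm across, 25 mm high, narrowing to 43 mm in its lower 10 mm (the small end is down), 27 mm bore, about 160 g. z up. Loose, flat on the bench; grip across any diameter. Seated in the hub's mouth it stands 16 mm above the rim, and is loose in it by a few mm.
- washer_centre (a point): Centre (half-way up) of the thrust washer: plain bright steel ring, 46 mm across, 8 mm thick, 25 mm bore, about 70 g. z up. Loose, flat on the bench; grip across any diameter.
- nut_centre (a point): Centre (half-way up) of the castle nut: black hexagon, 36 mm across flats and 15 mm high, with a slotted crown 33 mm across above it, 22 mm high in all, about 120 g. z up; flats face its x axis and every 60 degrees from it. Loose, lying flat on the bench, crown up.
- shackle: Bystander: small red bow shackle with a bright pin, lying flat, about 75 x 60 x 21 mm; origin at its middle on the bench. Loose.
- filter: Bystander: yellow spin-on filter can with a white band, standing, 61 mm across, 70 mm high; origin at the centre of its underside. Loose.
- elbow: Bystander: brass elbow pipe fitting, lying flat, two legs along its x and y axes, about 60 x 60 x 30 mm; origin under its corner. Loose.
Things that resemble listed ones, but are neither listed nor needed, are in the scene too. Of the things that look like the axle, the middle-sized one is meant.

How it is judged (in metres and radians):
At the end, for the whole second after the job is handed in: Large bearing, then seal, flat on the mat at one and two thirds of the way from hub to axle (15 mm along and across); small bearing in the hub's mouth, washer on it, nut on that, within 8 mm of the hub's axis and 4 mm of seated height; all upright, let go, at rest (x of inner_bearing_centre in the frame of hub between -0.015 and 0.015 m and horizontal distance between inner_bearing_centre and axle between 0.185 and 0.215 m and horizontal distance between inner_bearing_centre and hub between 0.085 and 0.116 m and z of inner_bearing_centre in the frame of hub between 0.009 and 0.017 m and angle between each of inner_bearing_centre, seal_centre, outer_bearing_centre, washer_centre, nut_centre's own z axis and vertical below 0.12 rad and linear speed of each of inner_bearing, seal, outer_bearing, washer, nut below 0.01 m/s and angular speed of each of inner_bearing, seal, outer_bearing, washer, nut below 0.1 rad/s and x of seal_centre in the frame of hub between -0.015 and 0.015 m and horizontal distance between seal_centre and hub between 0.185 and 0.215 m and horizontal distance between seal_centre and axle between 0.085 and 0.116 m and z of seal_centre in the frame of hub between 0.002 and 0.01 m and horizontal distance between each of outer_bearing_centre, washer_centre, nut_centre and hub below 0.008 m and z of outer_bearing_centre in the frame of hub between 0.0765 and 0.0845 m and z of washer_centre in the frame of hub between 0.093 and 0.101 m and z of nut_centre in the frame of hub between 0.108 and 0.116 m); the robot touches nothing.
It fails at once if the shackle is moved by more than 25 mm or tipped (distance of shackle from where it was at the start of the episode above 0.025 m or angle between shackle's own z axis and vertical above 0.4 rad).
It fails at once if the filter is moved by more than 25 mm or tipped (distance of filter from where it was at the start of the episode above 0.025 m or angle between filter's own z axis and vertical above 0.4 rad).
It fails at once if the elbow is moved by more than 25 mm or tipped (distance of elbow from where it was at the start of the episode above 0.025 m or angle between elbow's own z axis and vertical above 0.4 rad).
It also fails if it takes over 109 s, if anything falls off the work surface, if the arm or the gripper's body presses on something with over 40 N, if the wrist force passes 120 N, or if a joint passes its speed limit or range.

## Working session

There is one attempt and no reset: what is moved stays moved. The work goes in short steps, Python scripts to look and compute and a tool call to move; the robot and the scene stay as the last step left them, time stands still between calls to the robot, and variables do not carry over. Pictures are saved under pics/ and viewed, at most 14 in all, crops included, and the job is handed in when it is done.

Besides the shell and the picture viewer there is one more tool, called after "Request:" as name(argument=value, ...) on one line, values as JSON. servo_tool: Moves the arm, as the interface text tells. Its arguments: {"type":"object","properties":{"fingers":{"type":"array","items":{"type":"number"}},"linear":{"type":"array","items":{"type":"array","items":{"type":"number"}}},"rotation":{"type":"array","items":{"type":"array","items":{"type":"number"}}},"force":{"type":"number"}},"required":["fingers","linear","rotation"]}

```bash
mkdir -p pics
cat > h.py <<'E'
import numpy as np,cv2
from bench import r
def snap(n,f):
    s=r.snapshot(n); cv2.imwrite('pics/'+f,s['frame'][:,:,::-1]); 
    np.savez('pics/'+f[:-4],**{k:np.array(v) for k,v in s.items()}); return s
def ray(s,u,v,z):
    T=np.array(s['camera_from_world']);R=T[:3,:3];c=-R.T@T[:3,3]
    d=R.T@np.array([(u-s['cx'])/s['fx'],-(v-s['cy'])/s['fy'],-1])
    return c+d*(z-c[2])/d[2]
def proj(s,p):
    T=np.array(s['camera_from_world']);q=T[:3,:3]@np.array(p)+T[:3,3]
    return s['cx']+s['fx']*q[0]/-q[2], s['cy']+s['fy']*-q[1]/-q[2]
E
python3 - <<'E'
from h import *
for n in('top','side'):
    s=snap(n,n+'0.png');print(n,[k for k in s],s['fx'],s['fy'],s['cx'],s['cy']);T=np.array(s['camera_from_world']);print(np.round(T,3).tolist(),-T[:3,:3].T@T[:3,3])
    cv2.imwrite('pics/%s0b.png'%n,cv2.resize(s['frame'][:,:,::-1],(800,500),interpolation=cv2.INTER_CUBIC))
print(r.sense())
E
```

```text
top ['frame', 'fx', 'fy', 'cx', 'cy', 'camera_from_world'] 388.73178622067144 388.73178622067144 319.0944041681039 196.35336639878898
[[0.003, -1.0, 0.025, -5.422], [0.992, 0.007, 0.124, -471.248], [-0.124, 0.025, 0.992, -901.088], [0.0, 0.0, 0.0, 1.0]] [355.42192368  20.02552249 952.54268511]
side ['frame', 'fx', 'fy', 'cx', 'cy', 'camera_from_world'] 493.58658510889353 493.58658510889353 326.4370687853847 199.25028758569775
[[-0.921, -0.39, -0.013, 429.514], [0.242, -0.596, 0.766, -135.41], [-0.306, 0.702, 0.643, -1254.712], [0.0, 0.0, 0.0, 1.0]] [ 44.05627781 968.01256531 915.49498865]
{'time': 0.1, 'joint_pos': array([-8.15560082e+01,  7.51108162e+00,  8.53241846e+01,  4.64381702e-04,
        8.72624460e+01, -4.89269255e+00]), 'qd': array([ 0.06377853, -0.14882116, -0.14278749, -0.11912157,  0.03054912,
        0.0268019 ]), 'joint_efforts': array([ 4.78057973e-04, -5.70951498e+01, -5.01943374e+01, -1.93028109e-04,
        8.09724588e-03, -7.02170183e-06]), 'tool_pos': array([ 138.3551833 , -583.29398645,  222.13524711]), 'tcp_rot': array([-1.79902683e+02, -8.79597965e-03,  1.33366543e+01]), 'ft_force': array([-0.45234827, -0.9431633 ,  0.48930406]), 'wrist_torque': array([-0.00677528, -0.0230323 , -0.02771086]), 'grip_force': 0.0, 'finger_gap': 85.45327255763871}
```

View pics/top0b.png

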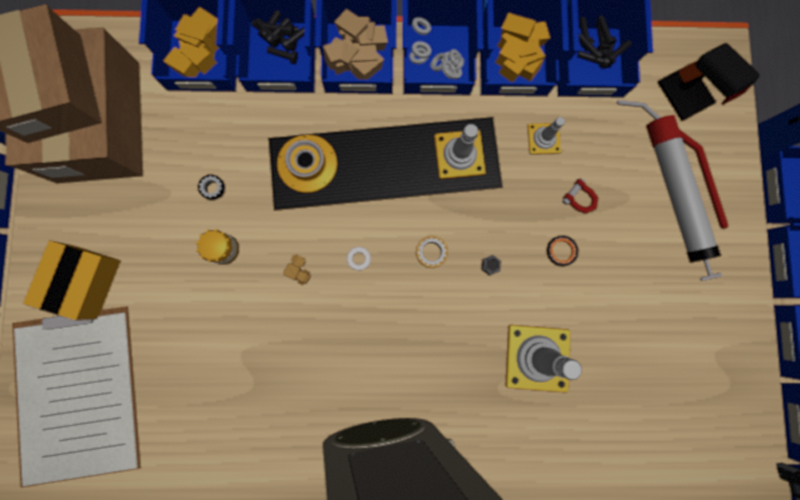

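View pics/side0b.png

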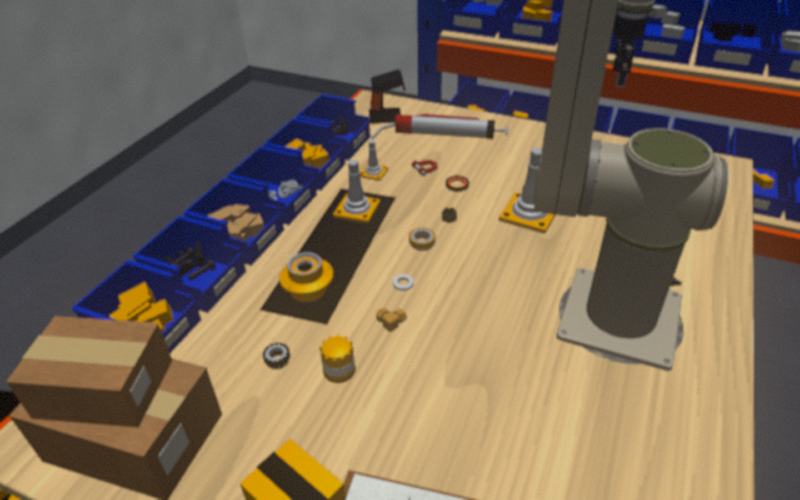

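The top view (800-wide picture pixels) shows the following:
- **On the mat:** hub (305,163) and axle (460,154).
- **Loose parts:** small bearing (211,186), washer (359,259), large bearing (431,251), nut (490,265) and seal (562,250).
- **Bystanders:** filter (215,247), elbow (297,269) and shackle (581,196).
- **Axle candidates:** small (545,137), on the mat (460,154) and large (540,358). The one on the mat is middle-sized, so it's the one meant.

I'll confirm this in enlarged crops.

Run:
```python
import cv2
a=cv2.imread('pics/top0.png')
for n,x0 in(('L',155),('R',315)):
    c=a[95:225,x0:x0+172]; c=cv2.resize(c,None,fx=4.6,fy=4.6,interpolation=cv2.INTER_CUBIC)
    for i in range(0,172,10): cv2.putText(c,str(x0+i) if i%20==0 else '',(int(i*4.6),8),0,.33,(0,255,255)); cv2.line(c,(int((i+.5)*4.6),10),(int((i+.5)*4.6),16),(0,255,255))
    for i in range(0,130,10): cv2.putText(c,str(95+i),(0,int((i+.5)*4.6)+4),0,.33,(0,255,255));cv2.line(c,(24,int((i+.5)*4.6)),(30,int((i+.5)*4.6)),(0,255,255))
    cv2.imwrite('pics/crop%s.png'%n,c);print(c.shape)
```

```text
(598, 791, 3)
(598, 791, 3)
```

View pics/cropL.png

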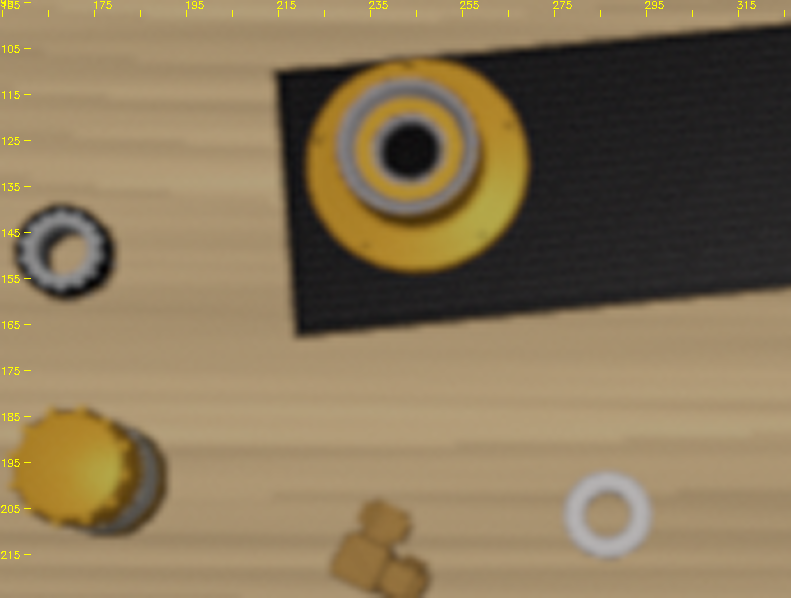

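View pics/cropR.png

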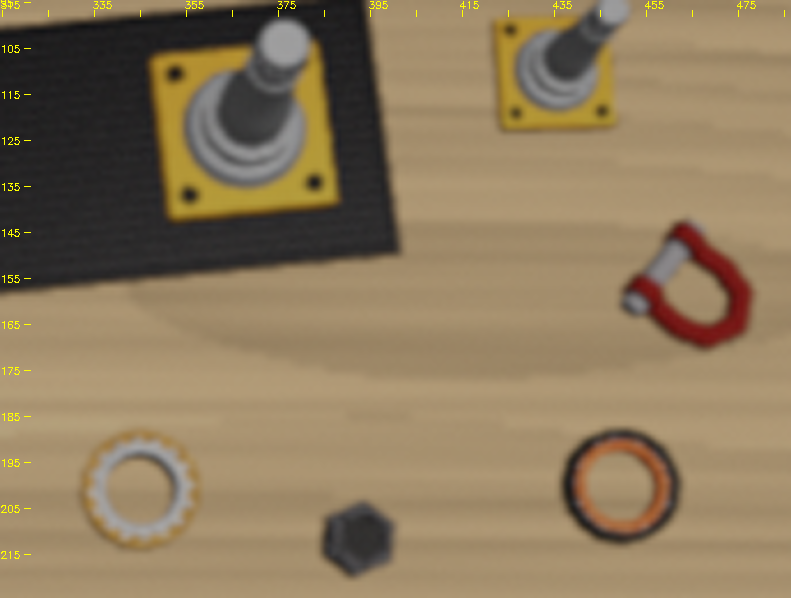

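The crops confirm the axle on the mat is the middle-sized one: flange corners (150,58) to (340,203) in crop R, against the clearly smaller one at (555,75). The small bearing with the black cage is at L(65,252) and the washer at L(608,514). In crop R, the large brass-caged bearing is at (141,490), the nut at (358,539) and the seal at (621,486).

```bash
cat >> h.py <<'E'
def load(f):
    d=np.load('pics/'+f+'.npz'); return {k:(d[k] if d[k].ndim else float(d[k])) for k in d}
E
python3 - <<'E'
from h import *
t=load('top0');s=load('side0')
P=lambda c,x,y,z:ray(t,(155 if c=='L' else 315)+x/4.6-.5,95+y/4.6-.5,z)
L={'hubrim':('L',408,146,81,71),'hubflange':('L',418,165,51,111),'axle':('R',245,130,16,0),'small':('L',65,252,22,50),'washer':('L',608,514,8,43),'large':('R',141,490,22,59),'nut':('R',358,539,15,36),'seal':('R',621,486,12,58),
'filter':('L',75,466,68,60),'elbow':('L',365,555,20,0),'shackle':('R',690,285,12,0)}
for n,(c,x,y,z,rad) in L.items():
    p=P(c,x,y,z);w=np.linalg.norm(P(c,x+rad,y,z)-P(c,x-rad,y,z))
    q=proj(s,p); print(n,p.round(1),'diam',round(w,1),'side800',round((q[0]+.5)*1.25),round((q[1]+.5)*1.25))
q=[P('R',*k,16)[:2] for k in((150,58),(320,40),(340,203),(170,220))]
print([np.linalg.norm(q[i]-q[i-1]).round(1) for i in range(4)])
E
```

```text
hubrim [626.2 173.5  81. ] diam 70.7 side800 304 262
hubflange [625.5 173.4  51. ] diam 114.2 side800 306 273
axle [ 658.9 -124.2   16. ] diam 0.0 side800 357 205
small [584.9 362.3  22. ] diam 52.2 side800 276 352
washer [449.2  75.4   8. ] diam 45.5 side800 402 280
large [461.3 -66.2  22. ] diam 62.0 side800 422 236
nut [ 436.7 -181.6   15. ] diam 38.2 side800 449 213
seal [ 466.2 -324.1   12. ] diam 62.5 side800 457 181
filter [465.4 335.   68. ] diam 58.7 side800 337 344
elbow [425.8 200.4  20. ] diam 0.0 side800 388 318
shackle [ 576.2 -366.1   12. ] diam 0.0 side800 424 165
[np.float64(91.0), np.float64(93.9), np.float64(91.9), np.float64(92.8)]
```

The hub-to-axle distance comes out at 299.5 mm and every size fits the description. The targets are the large bearing at (637,74) and the seal at (648,-25), with tool yaw 96.3 so the fingers straddle the line. First I'll move above the seal at (466,-324).

Request:
servo_tool(fingers=[0.075, 0.075, 0.075, 0.075, 0.075, 0.075, 0.075, 0.075, 0.075, 0.075], linear=[[0.038, -0.018, 0.007], [0.076, -0.035, 0.014], [0.114, -0.053, 0.022], [0.152, -0.071, 0.029], [0.19, -0.089, 0.036], [0.227, -0.106, 0.044], [0.265, -0.124, 0.051], [0.303, -0.142, 0.058], [0.341, -0.159, 0.066], [0.379, -0.177, 0.073]], rotation=[[0, 0, -8.3], [0, 0, -16.6], [0, 0, -24.9], [0, 0, -33.2], [0, 0, -41.5], [0, 0, -49.8], [0, 0, -58.1], [0, 0, -66.4], [0, 0, -74.7], [0, 0, -83]], force=40)

```text
time: 1.1
tool_pos: [467.3, -322.7, 149.3]
tcp_rot: [-180.0, -0.0, 96.7]
ft_force: [0.5, -1.2, 0.1]
finger_gap: 75.0
grip_force: 0.0
```

Request:
servo_tool(fingers=[0.075, 0.075, 0.075, 0.075], linear=[[0, 0, 0.04], [0, 0, 0.08], [0, 0, 0.1], [0, 0, 0.1]], rotation=[[0, 0, 0], [0, 0, 0], [0, 0, 0], [0, 0, 0]])

```text
time: 1.5
tool_pos: [463.5, -321.5, 45.4]
tcp_rot: [-179.7, -0.3, 96.4]
ft_force: [-0.7, 0.8, -0.6]
finger_gap: 75.0
grip_force: 0.0
```

Run:
```python
from h import *
t=snap('top','top1.png');s=snap('side','side1.png')
k=r.sense();print(k['tool_pos'],k['tcp_rot'])
q=proj(s,k['tool_pos']);print(q, proj(t,k['tool_pos']))
u,v=int(q[0]),int(q[1])
c=[]
for im,(u,v) in((s,q),(t,proj(t,k['tool_pos']))):
    u,v=int(u),int(v);c.append(cv2.resize(im['frame'][max(v-50,0):v+50,u-33:u+33,::-1],None,fx=6,fy=6,interpolation=cv2.INTER_CUBIC));print(u-33,max(v-50,0))
cv2.imwrite('pics/c1.png',np.hstack(c));print(c[0].shape)
```

```text
[ 466.19796625 -324.05419999   50.17968402] [-1.79963984e+02 -3.75672569e-02  9.63323579e+01]
(np.float64(365.4691880357247), np.float64(134.57100012797292)) (np.float64(455.2948891925135), np.float64(198.29556555257608))
332 84
422 148
(600, 396, 3)
```

View pics/c1.png

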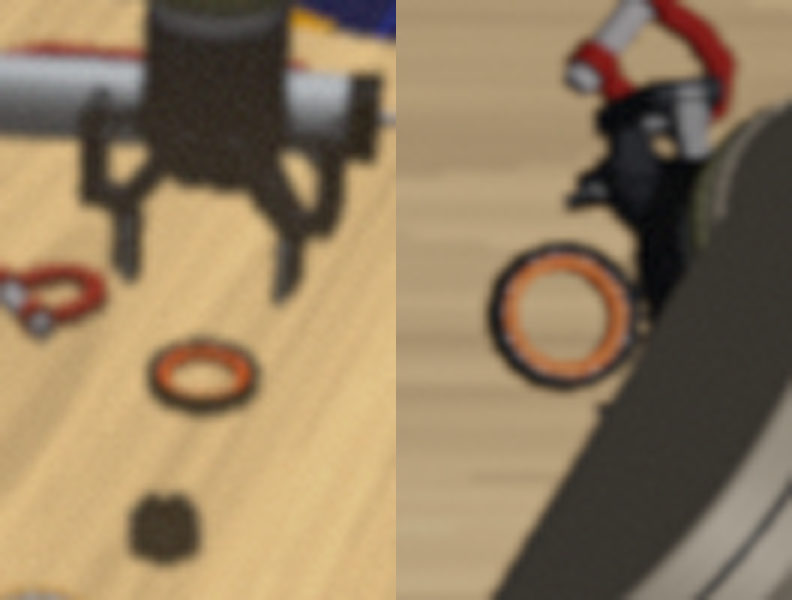

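The side crop shows the fingertips at (128,278) and (287,300), with the seal centred between them in the lateral direction at (203,374). The side view sits about 1.5 px off the prediction from the top view, so I'll overlay the predicted outlines on the side image.

Run:
```python
from h import *
s=load('side0');f=4
im=cv2.resize(s['frame'][125:275,205:390,::-1],None,fx=f,fy=f,interpolation=cv2.INTER_CUBIC).copy()
def circ(x,y,z,R,col):
    a=np.linspace(0,2*np.pi,60);pts=[proj(s,(x+R*np.cos(t),y+R*np.sin(t),z)) for t in a]
    cv2.polylines(im,[np.array([((u-205+.5)*f,(v-125+.5)*f) for u,v in pts]).astype(int)],True,col,1)
for x,y,z,R in((626,173.5,81,36),(626,173.5,51,56),(449.2,75.4,8,23),(461.3,-66.2,22,31),(436.7,-181.6,22,16.5),(466.2,-324.1,12,31),(584.9,362.3,22,25),(658.9,-124.2,16,65)): circ(x,y,z,R,(0,0,255))
cv2.imwrite('pics/c2.png',im);print(im.shape)
```

```text
(600, 740, 3)
```

View pics/c2.png

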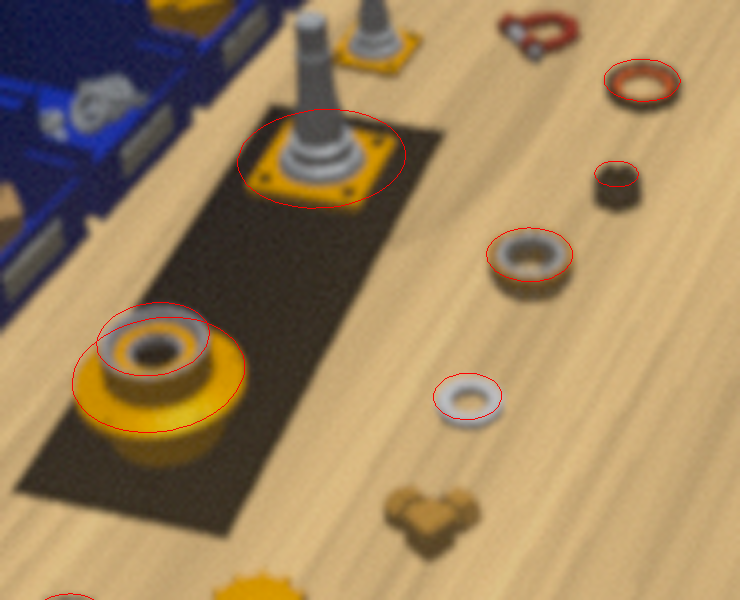

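Run:
```python
from h import *
s=snap('side','side2.png')
k=r.sense();print(k['tool_pos'],k['tcp_rot'])
c=cv2.resize(s['frame'][84:184,332:398,::-1],None,fx=6,fy=6,interpolation=cv2.INTER_CUBIC)
for dz in(0,-19):
  for w in(-37.5,0,37.5):
    u,v=proj(s,k['tool_pos']+np.array([.994*w,.11*w,dz]));cv2.circle(c,(int((u-332+.5)*6),int((v-84+.5)*6)),3,(0,0,255) if dz else (0,255,0),1)
cv2.imwrite('pics/c3.png',c)
```

```text
[ 467.02487844 -324.81190362   51.47289985] [1.79936775e+02 6.61585399e-02 9.63298883e+01]
```

View pics/c3.png

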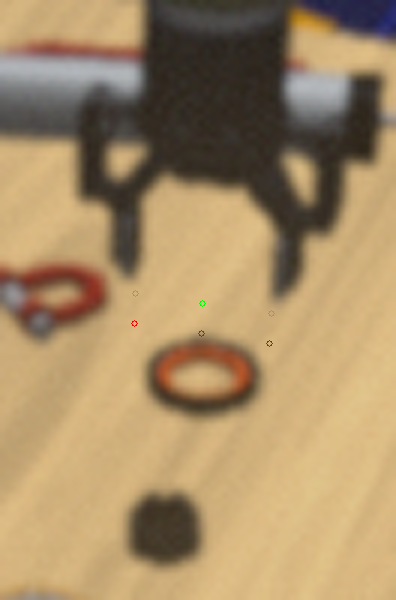

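The tips look higher in the picture than the 19 mm figure says. Touch will settle it, so I'll descend in small steps.

Request:
servo_tool(fingers=[0.075, 0.075, 0.075, 0.075], linear=[[0, 0, 0.015], [0, 0, 0.025], [0, 0, 0.025], [0, 0, 0.025]], rotation=[[0, 0, 0], [0, 0, 0], [0, 0, 0], [0, 0, 0]])

```text
time: 2.05
tool_pos: [466.0, -323.9, 24.7]
tcp_rot: [-180.0, -0.0, 96.3]
ft_force: [-0.0, 1.0, 0.8]
finger_gap: 75.2
grip_force: 0.0
```

Run:
```python
from h import *
s=snap('side','side3.png')
k=r.sense();print(k['tool_pos'],k['ft_force'])
c=cv2.resize(s['frame'][110:170,332:398,::-1],None,fx=9,fy=9,interpolation=cv2.INTER_CUBIC)
cv2.imwrite('pics/c4.png',c)
```

```text
[ 466.37115007 -324.17919003   25.12873192] [-0.4698343   0.51047516  0.28160343]
```

View pics/c4.png

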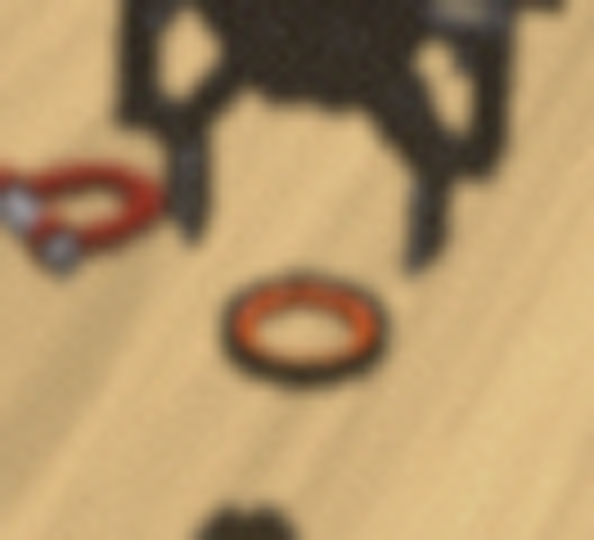

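Run:
```python
from h import *
t=load('top1');s=load('side0')
print('pred tip top', proj(t,(503,-320,42)),proj(t,(503,-320,60)))
def tri(a,b):
    A=[];B=[]
    for S,(u,v) in((t,a),(s,b)):
        c=ray(S,u,v,0);d=ray(S,u,v,100)-c;d/=np.linalg.norm(d);M=np.eye(3)-np.outer(d,d);A.append(M);B.append(M@c)
    x=np.linalg.lstsq(np.vstack(A),np.hstack(B),rcond=None)[0];return x,proj(t,x),proj(s,x)
print(tri((451.3,180.8),(332+128/6-.5,84+276/6-.5)))
# current: top view
t=snap('top','top3.png')
u,v=map(int,proj(t,(466,-324,25)))
c=cv2.resize(t['frame'][v-45:v+35,u-35:u+45,::-1],None,fx=7,fy=7,interpolation=cv2.INTER_CUBIC);print(u-35,v-45)
for p,col in(((466,-324,12),(0,255,0)),((504,-320,17),(0,0,255)),((428,-328,17),(0,0,255)),((504,-320,45),(255,0,0))):
    a,b=proj(t,p);cv2.circle(c,(int((a-u+35.5)*7),int((b-v+45.5)*7)),4,col,1)
cv2.imwrite('pics/c5.png',c)
```

```text
pred tip top (np.float64(451.72292687843253), np.float64(183.41968358690391)) (np.float64(454.5140021586577), np.float64(182.2124864239765))
(array([ 504.67909863, -309.21020038,   68.97332364]), (np.float64(451.31543934517276), np.float64(180.84408700203286)), (np.float64(352.7996104488374), np.float64(129.4976249996193)))
416 154
```

View pics/c5.png

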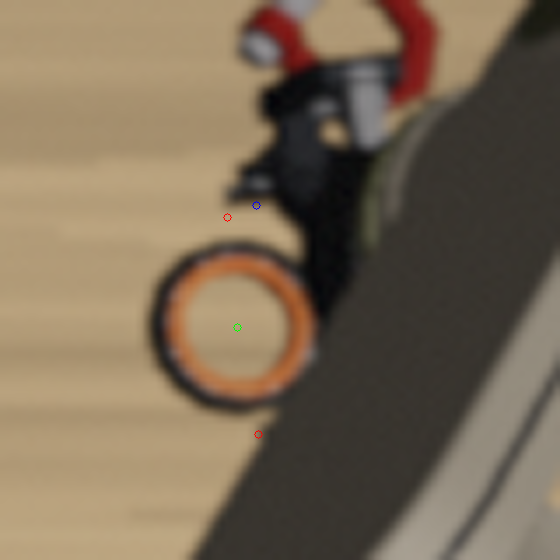

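Both views put the tips about 20 mm above the TCP reading, higher than stated. I'll approach by force in small steps.

Request:
servo_tool(fingers=[0.075, 0.075, 0.075, 0.075, 0.075], linear=[[0, 0, 0.003], [0, 0, 0.006], [0, 0, 0.009], [0, 0, 0.011], [0, 0, 0.011]], rotation=[[0, 0, 0], [0, 0, 0], [0, 0, 0], [0, 0, 0], [0, 0, 0]])

```text
time: 2.65
tool_pos: [466.1, -323.9, 13.6]
tcp_rot: [-180.0, -0.0, 96.3]
ft_force: [0.5, -0.4, -0.0]
finger_gap: 75.0
grip_force: 0.0
```

Request:
servo_tool(fingers=[0.075, 0.075, 0.075, 0.075], linear=[[0, 0, 0.001], [0, 0, 0.002], [0, 0, 0.003], [0, 0, 0.003]], rotation=[[0, 0, 0], [0, 0, 0], [0, 0, 0], [0, 0, 0]])

```text
time: 3.05
tool_pos: [466.3, -324.1, 11.0]
tcp_rot: [-180.0, -0.0, 96.3]
ft_force: [-1.2, -0.6, -0.8]
finger_gap: 75.1
grip_force: 0.0
```

Request:
servo_tool(fingers=[0.075, 0.075, 0.075], linear=[[0, 0, 0.001], [0, 0, 0.002], [0, 0, 0.003]], rotation=[[0, 0, 0], [0, 0, 0], [0, 0, 0]])

```text
time: 3.35
tool_pos: [466.4, -324.1, 8.0]
tcp_rot: [180.0, -0.0, 96.3]
ft_force: [0.9, -1.0, 0.7]
finger_gap: 74.7
grip_force: 0.0
```

Request:
servo_tool(fingers=[0.075, 0.075, 0.075], linear=[[0, 0, 0.001], [0, 0, 0.002], [0, 0, 0.003]], rotation=[[0, 0, 0], [0, 0, 0], [0, 0, 0]])

```text
time: 3.65
tool_pos: [466.4, -324.1, 5.0]
tcp_rot: [-180.0, 0.0, 96.3]
ft_force: [0.8, 0.3, -0.5]
finger_gap: 75.1
grip_force: 0.0
```

Run:
```python
from h import *
s=snap('side','side4.png');t=snap('top','top4.png')
k=r.sense();print(k['tool_pos'],k['ft_force'],k['joint_pos'])
c=cv2.resize(s['frame'][110:170,332:398,::-1],None,fx=6,fy=6,interpolation=cv2.INTER_CUBIC)
d=cv2.resize(t['frame'][155:215,416:482,::-1],None,fx=6,fy=6,interpolation=cv2.INTER_CUBIC)
cv2.imwrite('pics/c6.png',np.hstack([c,d]))
```

```text
[ 466.23331873 -324.06358893    4.86708513] [-0.64347605 -0.84122328 -0.61788202] [-3.99747088e+01  1.48543423e+01  1.01028504e+02 -1.31757723e-03
  6.41384313e+01 -4.63105474e+01]
```

View pics/c6.png

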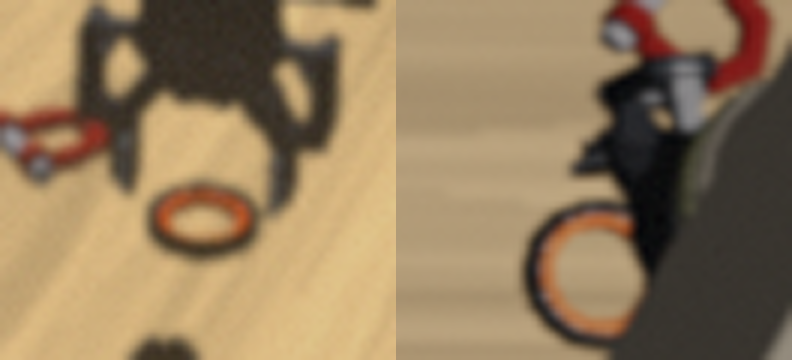

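The tips (mid ≈ (205,200) in the side crop) still stand above the seal (203,218), at about z 24 with the reading at 5. So the tips really are about 19 mm above the reading. I'll keep descending with force checks.

Request:
servo_tool(fingers=[0.075, 0.075, 0.075, 0.075], linear=[[0, 0, 0.002], [0, 0, 0.004], [0, 0, 0.006], [0, 0, 0.008]], rotation=[[0, 0, 0], [0, 0, 0], [0, 0, 0], [0, 0, 0]])

```text
time: 4.15
tool_pos: [466.3, -324.1, -3.2]
tcp_rot: [-180.0, -0.0, 96.3]
ft_force: [-0.2, -0.1, 0.9]
finger_gap: 74.9
grip_force: 0.0
```

Request:
servo_tool(fingers=[0.075, 0.075, 0.075, 0.075], linear=[[0, 0, 0.001], [0, 0, 0.003], [0, 0, 0.005], [0, 0, 0.005]], rotation=[[0, 0, 0], [0, 0, 0], [0, 0, 0], [0, 0, 0]])

```text
time: 4.55
tool_pos: [466.1, -324.0, -8.3]
tcp_rot: [-180.0, -0.0, 96.3]
ft_force: [-0.2, -0.3, -0.2]
finger_gap: 74.9
grip_force: 0.0
```

Request:
servo_tool(fingers=[0.075, 0.075, 0.075, 0.075], linear=[[0, 0, 0.001], [0, 0, 0.002], [0, 0, 0.003], [0, 0, 0.004]], rotation=[[0, 0, 0], [0, 0, 0], [0, 0, 0], [0, 0, 0]])

```text
time: 4.95
tool_pos: [466.4, -324.2, -12.0]
tcp_rot: [180.0, 0.0, 96.3]
ft_force: [0.1, 0.6, -0.5]
finger_gap: 74.6
grip_force: 0.0
```

Request:
servo_tool(fingers=[0.075, 0.075, 0.075, 0.075, 0.075, 0.075, 0.063, 0.055, 0.055, 0.055], linear=[[0, 0, 0.001], [0, 0, 0.001], [0, 0, 0.001], [0, 0, 0.001], [0, 0, 0.001], [0, 0, 0.001], [0, 0, 0.001], [0, 0, 0.001], [0, 0, 0.001], [0, 0, 0.001]], rotation=[[0, 0, 0], [0, 0, 0], [0, 0, 0], [0, 0, 0], [0, 0, 0], [0, 0, 0], [0, 0, 0], [0, 0, 0], [0, 0, 0], [0, 0, 0]], force=30)

```text
time: 5.95
tool_pos: [466.6, -324.4, -12.5]
tcp_rot: [180.0, 0.0, 96.3]
ft_force: [-0.5, 0.8, 4.0]
finger_gap: 60.6
grip_force: 32.8
```

The seal is gripped (gap 60.6, 33 N), and light bench contact shows the tips at the bench when the reading is about -12.5. I'll lift and carry it to (648,-25).

Request:
servo_tool(fingers=[0.055, 0.055, 0.055, 0.055, 0.055, 0.055, 0.055], linear=[[0, 0, -0.005], [0, 0, -0.03], [0, 0, -0.07], [0, 0, -0.11], [0, 0, -0.15], [0, 0, -0.19], [0, 0, -0.19]], rotation=[[0, 0, 0], [0, 0, 0], [0, 0, 0], [0, 0, 0], [0, 0, 0], [0, 0, 0], [0, 0, 0]])

```text
time: 6.65
tool_pos: [469.4, -326.6, 184.8]
tcp_rot: [179.5, 0.5, 96.3]
ft_force: [0.5, 0.1, 0.8]
finger_gap: 60.9
grip_force: 32.8
```

Request:
servo_tool(fingers=[0.055, 0.055, 0.055, 0.055, 0.055, 0.055, 0.055, 0.055, 0.055, 0.055], linear=[[0.02, 0.015, 0], [0.05, 0.039, 0], [0.086, 0.066, 0], [0.122, 0.094, 0], [0.158, 0.122, 0], [0.194, 0.15, 0], [0.23, 0.177, 0], [0.26, 0.2, 0], [0.277, 0.2136, 0], [0.277, 0.2136, 0]], rotation=[[0, 0, 0], [0, 0, 0], [0, 0, 0], [0, 0, 0], [0, 0, 0], [0, 0, 0], [0, 0, 0], [0, 0, 0], [0, 0, 0], [0, 0, 0]])

```text
time: 7.65
tool_pos: [648.6, -22.1, 175.9]
tcp_rot: [-179.9, -0.1, 96.5]
ft_force: [-0.5, -1.0, 0.7]
finger_gap: 60.3
grip_force: 32.8
```

Request:
servo_tool(fingers=[0.055, 0.055, 0.055, 0.055, 0.055, 0.055, 0.055, 0.055], linear=[[0, 0, 0.03], [0, 0, 0.07], [0, 0, 0.11], [0, 0, 0.14], [0, 0, 0.16], [0, 0, 0.17], [0, 0, 0.175], [0, 0, 0.175]], rotation=[[0, 0, 0], [0, 0, 0], [0, 0, 0], [0, 0, 0], [0, 0, 0], [0, 0, 0], [0, 0, 0], [0, 0, 0]])

```text
time: 8.45
tool_pos: [648.0, -25.7, 2.2]
tcp_rot: [-180.0, 0.0, 96.3]
ft_force: [-0.9, 0.6, 0.3]
finger_gap: 60.6
grip_force: 32.8
```

Run:
```python
from h import *
s=snap('side','side5.png');t=snap('top','top5.png')
k=r.sense();print(k['tool_pos'],k['ft_force'],k['finger_gap'],k['grip_force'])
c=[]
for S in(s,t):
    u,v=map(int,proj(S,(648,-25,16)));f=6
    i=cv2.resize(S['frame'][v-50:v+30,u-33:u+33,::-1],None,fx=f,fy=f,interpolation=cv2.INTER_CUBIC).copy()
    a=np.linspace(0,6.3,50);b=k['tool_pos'][2]+25
    cv2.polylines(i,[np.array([(np.array(proj(S,(648+31*np.cos(x),-25+31*np.sin(x),b)))-(u-33.5,v-50.5))*f for x in a]).astype(int)],True,(0,255,0),1)
    c.append(i)
cv2.imwrite('pics/c7.png',np.hstack(c))
```

```text
[649.18389744 -25.58725134   3.66163311] [ 0.56013575  0.62842728 -0.76308768] 60.294458149761546 32.78584420681
```

View pics/c7.png

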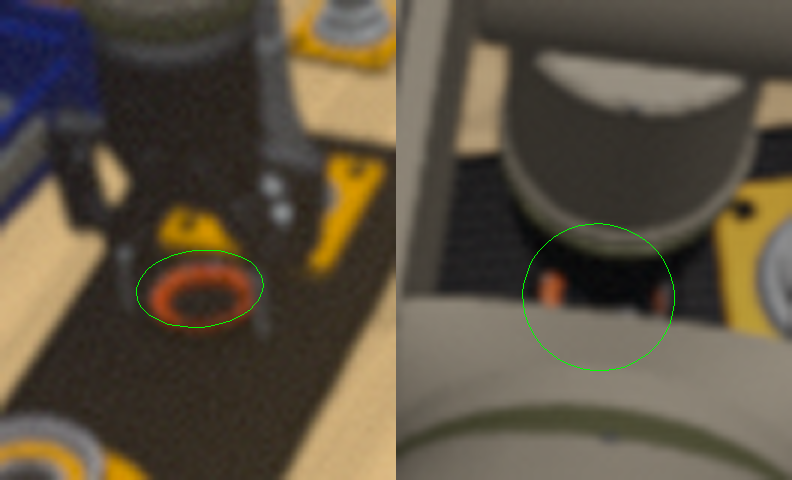

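The seal is held level near (648,-25) over the gap between hub and axle. I'll lower it 10.5 mm and let go.

Request:
servo_tool(fingers=[0.055, 0.055, 0.055, 0.055, 0.065, 0.072, 0.072, 0.072, 0.072, 0.072], linear=[[0, 0, 0.004], [0, 0, 0.008], [0, 0, 0.0105], [0, 0, 0.0105], [0, 0, 0.0105], [0, 0, 0.0105], [0, 0, 0.0105], [0, 0, 0.0], [0, 0, -0.03], [0, 0, -0.06]], rotation=[[0, 0, 0], [0, 0, 0], [0, 0, 0], [0, 0, 0], [0, 0, 0], [0, 0, 0], [0, 0, 0], [0, 0, 0], [0, 0, 0], [0, 0, 0]])

```text
time: 9.55
tool_pos: [647.3, -25.2, 62.7]
tcp_rot: [-179.9, -0.0, 96.3]
ft_force: [0.8, 0.6, 0.1]
finger_gap: 72.2
grip_force: 0.0
```

Request:
servo_tool(fingers=[0.075, 0.075, 0.075, 0.075, 0.075, 0.075, 0.075, 0.075], linear=[[-0.002, -0.02, 0], [-0.006, -0.06, 0], [-0.011, -0.1, 0], [-0.015, -0.14, 0], [-0.018, -0.17, 0], [-0.02, -0.19, 0.0], [-0.02, -0.19, 0.02], [-0.02, -0.19, 0.03]], rotation=[[0, 0, 0], [0, 0, 0], [0, 0, 0], [0, 0, 0], [0, 0, 0], [0, 0, 0], [0, 0, 0], [0, 0, 0]])

```text
time: 10.35
tool_pos: [461.2, -66.3, 32.1]
tcp_rot: [180.0, 0.0, 96.3]
ft_force: [-0.5, 0.7, 0.2]
finger_gap: 75.1
grip_force: 0.0
```

Request:
servo_tool(fingers=[0.075, 0.075, 0.075, 0.075, 0.065, 0.055, 0.055, 0.055, 0.055], linear=[[0, 0, 0.013], [0, 0, 0.026], [0, 0, 0.038], [0, 0, 0.038], [0, 0, 0.038], [0, 0, 0.038], [0, 0, 0.038], [0, 0, 0.038], [0, 0, 0.038]], rotation=[[0, 0, 0], [0, 0, 0], [0, 0, 0], [0, 0, 0], [0, 0, 0], [0, 0, 0], [0, 0, 0], [0, 0, 0], [0, 0, 0]], force=50)

```text
time: 11.25
tool_pos: [462.0, -66.2, -5.4]
tcp_rot: [179.9, 0.0, 96.3]
ft_force: [-0.1, 0.2, 2.5]
finger_gap: 60.1
grip_force: 54.6
```

Request:
servo_tool(fingers=[0.055, 0.055, 0.055, 0.055, 0.055, 0.055, 0.055, 0.055, 0.055, 0.055], linear=[[0, 0, -0.01], [0, 0, -0.03], [0, 0, -0.06], [0.015, 0.024, -0.06], [0.038, 0.06, -0.06], [0.063, 0.1, -0.06], [0.089, 0.14, -0.06], [0.11, 0.174, -0.06], [0.12, 0.19, -0.06], [0.12, 0.19, -0.06]], rotation=[[0, 0, 0], [0, 0, 0], [0, 0, 0], [0, 0, 0], [0, 0, 0], [0, 0, 0], [0, 0, 0], [0, 0, 0], [0, 0, 0], [0, 0, 0]])

```text
time: 12.25
tool_pos: [638.6, 76.2, 54.6]
tcp_rot: [179.9, -0.0, 96.5]
ft_force: [-1.1, -0.1, -1.4]
finger_gap: 60.1
grip_force: 55.0
```

Request:
servo_tool(fingers=[0.055, 0.055, 0.055, 0.055, 0.055, 0.055, 0.055], linear=[[0, 0, 0.02], [0, 0, 0.035], [0, 0, 0.047], [0, 0, 0.052], [0, 0, 0.055], [0, 0, 0.0555], [0, 0, 0.0555]], rotation=[[0, 0, 0], [0, 0, 0], [0, 0, 0], [0, 0, 0], [0, 0, 0], [0, 0, 0], [0, 0, 0]])

```text
time: 12.95
tool_pos: [637.6, 74.0, -0.7]
tcp_rot: [179.9, 0.0, 96.3]
ft_force: [0.6, -0.0, -2.7]
finger_gap: 60.2
grip_force: 55.0
```

Request:
servo_tool(fingers=[0.062, 0.07, 0.072, 0.072, 0.072, 0.072, 0.072], linear=[[0, 0, 0], [0, 0, 0], [0, 0, 0], [0, 0, -0.01], [0, 0, -0.04], [0, 0, -0.08], [0, 0, -0.08]], rotation=[[0, 0, 0], [0, 0, 0], [0, 0, 0], [0, 0, 0], [0, 0, 0], [0, 0, 0], [0, 0, 0]])

```text
time: 13.65
tool_pos: [642.0, 74.4, 87.0]
tcp_rot: [179.3, 0.0, 96.3]
ft_force: [0.2, 0.1, -0.1]
finger_gap: 72.4
grip_force: 0.0
```

Request:
servo_tool(fingers=[0.072, 0.072, 0.072, 0.072, 0.072, 0.072, 0.072, 0.072, 0.072, 0.072], linear=[[0, 0, -0.04], [0.035, -0.002, -0.04], [0.08, -0.005, -0.04], [0.125, -0.008, -0.04], [0.17, -0.012, -0.04], [0.215, -0.015, -0.04], [0.255, -0.018, -0.04], [0.28, -0.02, -0.04], [0.292, -0.02, -0.02], [0.292, -0.02, 0.0]], rotation=[[0, 0, 0], [0, 0, 0], [0, 0, 0], [0, 0, 0], [0, 0, 0], [0, 0, 0], [0, 0, 0], [0, 0, 0], [0, 0, 0], [0, 0, 0]])

```text
time: 14.65
tool_pos: [585.2, 365.2, 80.0]
tcp_rot: [179.8, -0.1, 96.5]
ft_force: [-0.3, -0.3, -0.0]
finger_gap: 71.8
grip_force: 0.0
```

Request:
servo_tool(fingers=[0.066, 0.066, 0.066, 0.066, 0.066, 0.055, 0.044, 0.044, 0.044, 0.044], linear=[[0, 0, 0.02], [0, 0, 0.045], [0, 0, 0.065], [0, 0, 0.0755], [0, 0, 0.0755], [0, 0, 0.0755], [0, 0, 0.0755], [0, 0, 0.0755], [0, 0, 0.0755], [0, 0, 0.0755]], rotation=[[0, 0, 0], [0, 0, 0], [0, 0, 0], [0, 0, 0], [0, 0, 0], [0, 0, 0], [0, 0, 0], [0, 0, 0], [0, 0, 0], [0, 0, 0]])

```text
time: 15.65
tool_pos: [586.4, 362.9, 5.4]
tcp_rot: [179.8, -0.1, 96.3]
ft_force: [0.4, -0.0, 5.6]
finger_gap: 47.4
grip_force: 52.3
```

Run:
```python
from h import *
s=snap('side','side6.png');t=snap('top','top6.png')
k=r.sense();print(k['tool_pos'],k['ft_force'],k['finger_gap'],k['grip_force'])
f=4;u,v=map(int,proj(s,(585,362,15)))
a=cv2.resize(s['frame'][v-50:v+40,u-45:u+45,::-1],None,fx=f,fy=f,interpolation=cv2.INTER_CUBIC)
u,v=map(int,proj(t,(640,75,15)))
b=cv2.resize(t['frame'][v-45:v+45,u-50:u+60,::-1],None,fx=f,fy=f,interpolation=cv2.INTER_CUBIC)
for x,y,z in((637,74.2,26),(648,-25,14)):
    p=np.array([(np.array(proj(t,(x+31*np.cos(q),y+31*np.sin(q),z)))-(u-50.5,v-45.5))*f for q in np.linspace(0,6.3,50)]).astype(int);cv2.polylines(b,[p],True,(0,255,0),1)
cv2.imwrite('pics/c8.png',np.hstack([a,b]))
```

```text
[586.37595417 362.87341956   5.31151992] [ 0.02667286 -0.06000226  6.68884772] 47.94926784897456 52.28697404265404
```

View pics/c8.png

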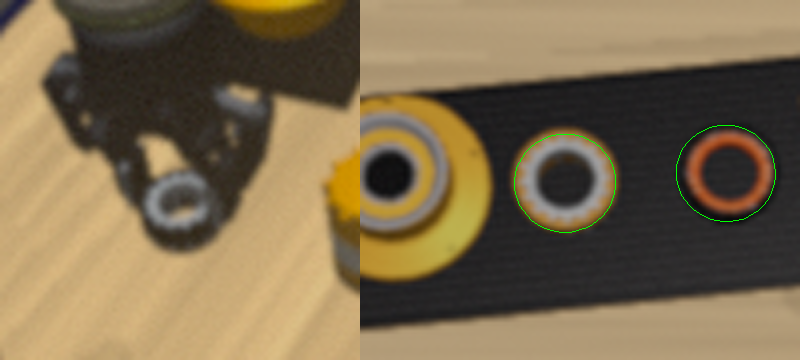

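The placed large bearing and seal match their target circles (green) within about 2 mm, and the small bearing is held between the fingers. I'll lift it and carry it over the hub.

Request:
servo_tool(fingers=[0.044, 0.044, 0.044, 0.044, 0.044, 0.044, 0.044, 0.044, 0.044, 0.044], linear=[[0, 0, -0.01], [0, 0, -0.04], [0, 0, -0.08], [0, 0, -0.117], [-0.035, 0.004, -0.117], [-0.08, 0.009, -0.117], [-0.125, 0.013, -0.117], [-0.165, 0.017, -0.117], [-0.192, 0.02, -0.117], [-0.192, 0.02, -0.117]], rotation=[[0, 0, 0], [0, 0, 0], [0, 0, 0], [0, 0, 0], [0, 0, 0], [0, 0, 0], [0, 0, 0], [0, 0, 0], [0, 0, 0], [0, 0, 0]])

```text
time: 16.75
tool_pos: [626.7, 169.4, 120.6]
tcp_rot: [180.0, 0.1, 96.1]
ft_force: [-0.8, 0.2, -0.8]
finger_gap: 47.4
grip_force: 52.0
```

Request:
servo_tool(fingers=[0.044, 0.044, 0.044, 0.044, 0.044, 0.044], linear=[[0, 0, 0.01], [0, 0, 0.02], [0, 0, 0.03], [0, 0, 0.035], [0, 0, 0.038], [0, 0, 0.038]], rotation=[[0, 0, 0], [0, 0, 0], [0, 0, 0], [0, 0, 0], [0, 0, 0], [0, 0, 0]])

```text
time: 17.35
tool_pos: [625.5, 173.9, 81.3]
tcp_rot: [-179.9, 0.0, 96.4]
ft_force: [0.3, -0.5, -0.6]
finger_gap: 47.3
grip_force: 52.0
```

Request:
servo_tool(fingers=[0.044, 0.044, 0.044], linear=[[0, 0, 0.001], [0, 0, 0.002], [0, 0, 0.002]], rotation=[[0, 0, 0], [0, 0, 0], [0, 0, 0]])

```text
time: 17.65
tool_pos: [626.2, 173.6, 80.4]
tcp_rot: [180.0, -0.0, 96.3]
ft_force: [-0.1, 0.5, -1.6]
finger_gap: 47.4
grip_force: 52.0
```

Request:
servo_tool(fingers=[0.044, 0.044, 0.044, 0.044], linear=[[0, 0, 0.001], [0, 0, 0.002], [0, 0, 0.003], [0, 0, 0.003]], rotation=[[0, 0, 0], [0, 0, 0], [0, 0, 0], [0, 0, 0]])

```text
time: 18.05
tool_pos: [626.1, 173.4, 77.4]
tcp_rot: [180.0, 0.0, 96.3]
ft_force: [-0.3, -1.1, 0.7]
finger_gap: 47.6
grip_force: 52.2
```

The bearing has made light contact at the expected height. Releasing.

Request:
servo_tool(fingers=[0.05, 0.055, 0.06, 0.062, 0.062, 0.062, 0.062, 0.062, 0.062], linear=[[0, 0, 0.0], [0, 0, 0.0], [0, 0, 0.0], [0, 0, 0], [0, 0, -0.005], [0, 0, -0.02], [0, 0, -0.05], [0, 0, -0.08], [0, 0, -0.08]], rotation=[[0, 0, 0], [0, 0, 0], [0, 0, 0], [0, 0, 0], [0, 0, 0], [0, 0, 0], [0, 0, 0], [0, 0, 0], [0, 0, 0]])

```text
time: 18.95
tool_pos: [629.6, 174.3, 165.0]
tcp_rot: [179.4, -0.0, 96.3]
ft_force: [0.7, 0.1, 1.1]
finger_gap: 61.8
grip_force: 0.0
```

Request:
servo_tool(fingers=[0.062, 0.062, 0.062, 0.062, 0.058, 0.056, 0.056, 0.056, 0.056, 0.056], linear=[[-0.01, -0.025, 0], [-0.025, -0.06, 0], [-0.042, -0.1, 0], [-0.058, -0.14, 0], [-0.071, -0.17, 0], [-0.078, -0.1865, 0.03], [-0.078, -0.1865, 0.07], [-0.078, -0.1865, 0.11], [-0.078, -0.1865, 0.14], [-0.078, -0.1865, 0.15]], rotation=[[0, 0, 0], [0, 0, 0], [0, 0, 0], [0, 0, 0], [0, 0, 0], [0, 0, 0], [0, 0, 0], [0, 0, 0], [0, 0, 0], [0, 0, 0]])

```text
time: 19.95
tool_pos: [446.9, 75.2, 4.6]
tcp_rot: [-179.7, -0.0, 96.3]
ft_force: [0.2, -0.5, -0.5]
finger_gap: 55.7
grip_force: 0.0
```

Request:
servo_tool(fingers=[0.056, 0.056, 0.056, 0.056], linear=[[0, 0, 0], [0, 0, 0.002], [0, 0, 0.004], [0, 0, 0.004]], rotation=[[0, 0, 0], [0, 0, 0], [0, 0, 0], [0, 0, 0]])

```text
time: 20.35
tool_pos: [450.5, 75.5, 4.4]
tcp_rot: [179.9, 0.0, 96.3]
ft_force: [-0.1, 0.2, -0.7]
finger_gap: 56.1
grip_force: 0.0
```

Run:
```python
from h import *
s=snap('side','side7.png');t=snap('top','top7.png')
k=r.sense();print(k['tool_pos'],k['ft_force'],k['finger_gap'])
f=5;c=[]
for S,p in((s,(449.2,75.4,8)),(t,(626,173.5,97))):
    u,v=map(int,proj(S,p))
    a=cv2.resize(S['frame'][v-50:v+35,u-38:u+38,::-1],None,fx=f,fy=f,interpolation=cv2.INTER_CUBIC).copy()
    for rr in((25,13.5) if S is t else (23,)):
      q=np.array([(np.array(proj(S,(p[0]+rr*np.cos(q),p[1]+rr*np.sin(q),p[2])))-(u-38.5,v-50.5))*f for q in np.linspace(0,6.3,50)]).astype(int);cv2.polylines(a,[q],True,(0,255,0),1)
    c.append(a)
cv2.imwrite('pics/c9.png',np.hstack(c))
```

```text
[450.06797973  75.4626826    4.02313435] [-0.37181866 -0.64497009  0.78413773] 56.0463076183856
```

View pics/c9.png

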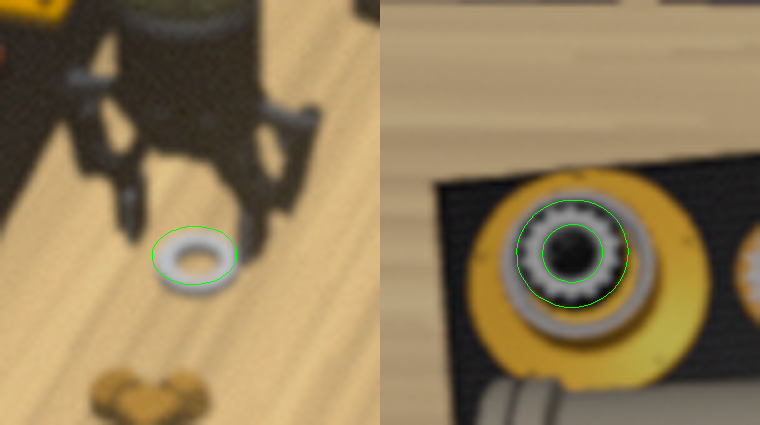

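The small bearing sits centred in the hub mouth, exactly on the green circles. The tips are about 10 mm above the reading at this opening. I'll lower 9 mm and close on the washer.

Request:
servo_tool(fingers=[0.056, 0.056, 0.056, 0.056, 0.05, 0.04, 0.04, 0.04, 0.04], linear=[[0, 0, 0.003], [0, 0, 0.006], [0, 0, 0.009], [0, 0, 0.009], [0, 0, 0.009], [0, 0, 0.009], [0, 0, 0.009], [0, 0, 0.009], [0, 0, 0.009]], rotation=[[0, 0, 0], [0, 0, 0], [0, 0, 0], [0, 0, 0], [0, 0, 0], [0, 0, 0], [0, 0, 0], [0, 0, 0], [0, 0, 0]], force=40)

```text
time: 21.35
tool_pos: [449.4, 75.4, -5.5]
tcp_rot: [180.0, 0.0, 96.3]
ft_force: [-2.3, -0.7, 5.9]
finger_gap: 43.2
grip_force: 40.1
```

Request:
servo_tool(fingers=[0.04, 0.04, 0.04, 0.04, 0.04, 0.04, 0.04, 0.04, 0.04, 0.04], linear=[[0, 0, -0.01], [0, 0, -0.05], [0, 0, -0.1], [0.0, 0.0, -0.136], [0.018, 0.044, -0.136], [0.036, 0.086, -0.136], [0.054, 0.128, -0.136], [0.07, 0.167, -0.136], [0.078, 0.1865, -0.136], [0.078, 0.1865, -0.136]], rotation=[[0, 0, 0], [0, 0, 0], [0, 0, 0], [0, 0, 0], [0, 0, 0], [0, 0, 0], [0, 0, 0], [0, 0, 0], [0, 0, 0], [0, 0, 0]])

```text
time: 22.35
tool_pos: [627.8, 174.9, 130.1]
tcp_rot: [180.0, -0.0, 96.4]
ft_force: [-0.6, -0.3, -0.9]
finger_gap: 43.2
grip_force: 41.0
```

Request:
servo_tool(fingers=[0.04, 0.04, 0.04, 0.04, 0.04, 0.04], linear=[[0, 0, 0.01], [0, 0, 0.02], [0, 0, 0.03], [0, 0, 0.035], [0, 0, 0.036], [0, 0, 0.036]], rotation=[[0, 0, 0], [0, 0, 0], [0, 0, 0], [0, 0, 0], [0, 0, 0], [0, 0, 0]])

```text
time: 22.95
tool_pos: [625.8, 173.4, 93.9]
tcp_rot: [-180.0, -0.0, 96.3]
ft_force: [-1.0, 0.1, -0.1]
finger_gap: 43.2
grip_force: 41.0
```

Request:
servo_tool(fingers=[0.04, 0.04, 0.04], linear=[[0, 0, 0.001], [0, 0, 0.002], [0, 0, 0.002]], rotation=[[0, 0, 0], [0, 0, 0], [0, 0, 0]])

```text
time: 23.25
tool_pos: [626.2, 173.6, 92.3]
tcp_rot: [180.0, -0.0, 96.3]
ft_force: [0.0, 0.5, 0.2]
finger_gap: 43.2
grip_force: 41.0
```

Another 0.7 mm, then release and go up to look.

Request:
servo_tool(fingers=[0.04, 0.04, 0.047, 0.052, 0.056, 0.056, 0.056, 0.056, 0.056, 0.056], linear=[[0, 0, 0.0007], [0, 0, 0.0007], [0, 0, 0.0007], [0, 0, 0.0007], [0, 0, 0.0007], [0, 0, 0.0007], [0, 0, -0.005], [0, 0, -0.025], [0, 0, -0.05], [0, 0, -0.06]], rotation=[[0, 0, 0], [0, 0, 0], [0, 0, 0], [0, 0, 0], [0, 0, 0], [0, 0, 0], [0, 0, 0], [0, 0, 0], [0, 0, 0], [0, 0, 0]])

```text
time: 24.25
tool_pos: [627.5, 173.8, 155.6]
tcp_rot: [179.8, -0.0, 96.3]
ft_force: [0.4, -0.3, -0.2]
finger_gap: 55.8
grip_force: 0.0
```

Request:
servo_tool(fingers=[0.056, 0.056, 0.056, 0.056, 0.056, 0.054, 0.052, 0.05, 0.05, 0.05], linear=[[-0.025, -0.017, 0], [-0.062, -0.042, 0], [-0.1, -0.068, 0], [-0.139, -0.095, 0], [-0.178, -0.122, 0], [-0.217, -0.149, 0], [-0.256, -0.175, 0.02], [-0.294, -0.201, 0.04], [-0.332, -0.227, 0.06], [-0.332, -0.227, 0.08]], rotation=[[0, 0, -3], [0, 0, -6], [0, 0, -9], [0, 0, -12], [0, 0, -15], [0, 0, -18], [0, 0, -18], [0, 0, -18], [0, 0, -18], [0, 0, -18]])

```text
time: 25.25
tool_pos: [434.9, -185.8, 71.7]
tcp_rot: [-180.0, 0.1, 114.1]
ft_force: [0.2, -0.1, 0.7]
finger_gap: 49.9
grip_force: 0.0
```

Request:
servo_tool(fingers=[0.05, 0.05, 0.05, 0.05, 0.05], linear=[[0, 0, 0.015], [0, 0, 0.025], [0, 0, 0.032], [0, 0, 0.032], [0, 0, 0.032]], rotation=[[0, 0, 0], [0, 0, 0], [0, 0, 0], [0, 0, 0], [0, 0, 0]])

```text
time: 25.75
tool_pos: [437.6, -181.4, 40.6]
tcp_rot: [180.0, 0.0, 114.4]
ft_force: [0.9, -0.3, -0.1]
finger_gap: 50.2
grip_force: 0.0
```

Run:
```python
from h import *
s=snap('side','side8.png');t=snap('top','top8.png')
k=r.sense();print(k['tool_pos'],k['tcp_rot'],k['ft_force'],k['finger_gap'])
f=5;c=[]
for S,p,R in((s,(436.7,-181.6,22),16.5),(t,(626,173.5,105),23)):
    u,v=map(int,proj(S,p))
    a=cv2.resize(S['frame'][v-50:v+35,u-38:u+38,::-1],None,fx=f,fy=f,interpolation=cv2.INTER_CUBIC).copy()
    q=np.array([(np.array(proj(S,(p[0]+R*np.cos(q),p[1]+R*np.sin(q),p[2])))-(u-38.5,v-50.5))*f for q in np.linspace(0,6.3,50)]).astype(int);cv2.polylines(a,[q],True,(0,255,0),1)
    c.append(a)
cv2.imwrite('pics/c10.png',np.hstack(c))
```

```text
[ 437.88645162 -181.57445719   40.99322127] [1.79946315e+02 6.85099488e-02 1.14377794e+02] [ 0.40095917 -0.59038383  0.71555625] 49.9380669635368
```

View pics/c10.png

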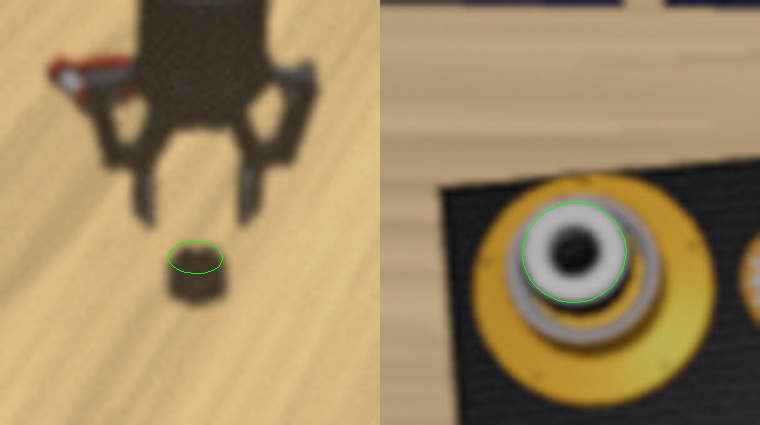

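The washer lies centred on the small bearing, on the green circle. The nut at (196,275) is midway between the tips at (150,225) and (245,225). Descending to grip it.

Request:
servo_tool(fingers=[0.05, 0.05, 0.05, 0.05, 0.04, 0.03, 0.03, 0.03, 0.03, 0.03], linear=[[0, 0, 0.015], [0, 0, 0.03], [0, 0, 0.042], [0, 0, 0.042], [0, 0, 0.042], [0, 0, 0.042], [0, 0, 0.042], [0, 0, 0.042], [0, 0, 0.042], [0, 0, 0.042]], rotation=[[0, 0, 0], [0, 0, 0], [0, 0, 0], [0, 0, 0], [0, 0, 0], [0, 0, 0], [0, 0, 0], [0, 0, 0], [0, 0, 0], [0, 0, 0]])

```text
time: 26.85
tool_pos: [437.8, -181.9, -1.1]
tcp_rot: [179.9, 0.1, 114.3]
ft_force: [-1.0, 1.0, 6.6]
finger_gap: 34.7
grip_force: 40.6
```

Request:
servo_tool(fingers=[0.03, 0.03, 0.03, 0.03, 0.03], linear=[[0, 0, -0.01], [0, 0, -0.05], [0, 0, -0.1], [0, 0, -0.152], [0, 0, -0.152]], rotation=[[0, 0, 0], [0, 0, 0], [0, 0, 0], [0, 0, 0], [0, 0, 0]])

```text
time: 27.35
tool_pos: [441.1, -183.7, 158.6]
tcp_rot: [179.6, 0.6, 114.3]
ft_force: [1.3, -0.9, -1.1]
finger_gap: 34.6
grip_force: 40.4
```

Request:
servo_tool(fingers=[0.03, 0.03, 0.03, 0.03, 0.03, 0.03, 0.03, 0.03, 0.03, 0.03], linear=[[0.016, 0.021, 0], [0.044, 0.057, 0], [0.074, 0.096, 0], [0.104, 0.135, 0], [0.134, 0.174, 0], [0.164, 0.213, 0], [0.194, 0.252, 0], [0.224, 0.29, 0], [0.2455, 0.3185, 0], [0.2455, 0.3185, 0]], rotation=[[0, 0, 0], [0, 0, 0], [0, 0, 0], [0, 0, 0], [0, 0, 0], [0, 0, 0], [0, 0, 0], [0, 0, 0], [0, 0, 0], [0, 0, 0]])

```text
time: 28.35
tool_pos: [626.5, 177.8, 149.0]
tcp_rot: [-180.0, -0.1, 114.6]
ft_force: [-0.4, -0.4, -1.3]
finger_gap: 34.5
grip_force: 40.5
```

Request:
servo_tool(fingers=[0.03, 0.03, 0.03, 0.03, 0.03, 0.03, 0.03], linear=[[0, 0, 0.01], [0, 0, 0.025], [0, 0, 0.035], [0, 0, 0.042], [0, 0, 0.0445], [0, 0, 0.0445], [0, 0, 0.0445]], rotation=[[0, 0, 0], [0, 0, 0], [0, 0, 0], [0, 0, 0], [0, 0, 0], [0, 0, 0], [0, 0, 0]])

```text
time: 29.05
tool_pos: [626.5, 173.3, 106.2]
tcp_rot: [179.9, 0.0, 114.3]
ft_force: [-0.3, 0.1, -1.1]
finger_gap: 34.4
grip_force: 40.5
```

Request:
servo_tool(fingers=[0.03, 0.03, 0.03], linear=[[0, 0, 0.0008], [0, 0, 0.0015], [0, 0, 0.0015]], rotation=[[0, 0, 0], [0, 0, 0], [0, 0, 0]])

```text
time: 29.35
tool_pos: [626.2, 173.5, 104.2]
tcp_rot: [180.0, 0.0, 114.3]
ft_force: [0.3, -0.1, -1.4]
finger_gap: 34.9
grip_force: 40.5
```

Request:
servo_tool(fingers=[0.03, 0.03, 0.03], linear=[[0, 0, 0.0005], [0, 0, 0.001], [0, 0, 0.001]], rotation=[[0, 0, 0], [0, 0, 0], [0, 0, 0]])

```text
time: 29.65
tool_pos: [626.2, 173.5, 104.0]
tcp_rot: [180.0, 0.0, 114.3]
ft_force: [-2.3, -0.9, 4.6]
finger_gap: 34.5
grip_force: 41.1
```

Contact: the nut is seated at the expected height (104). I'll release gently, rise, and move back toward the robot for a clear view.

Request:
servo_tool(fingers=[0.036, 0.041, 0.046, 0.046, 0.046, 0.046, 0.046, 0.046, 0.046, 0.046], linear=[[0, 0, 0], [0, 0, 0], [0, 0, 0], [0, 0, 0], [0, 0, -0.005], [0, 0, -0.02], [0, 0, -0.05], [0, 0, -0.09], [0, 0, -0.1], [0, 0, -0.1]], rotation=[[0, 0, 0], [0, 0, 0], [0, 0, 0], [0, 0, 0], [0, 0, 0], [0, 0, 0], [0, 0, 0], [0, 0, 0], [0, 0, 0], [0, 0, 0]])

```text
time: 30.65
tool_pos: [628.2, 173.9, 207.9]
tcp_rot: [179.6, 0.1, 114.3]
ft_force: [0.5, -0.5, -0.0]
finger_gap: 46.3
grip_force: 0.0
```

Request:
servo_tool(fingers=[0.046, 0.046, 0.046, 0.046, 0.046, 0.046, 0.046, 0.046], linear=[[0.01, -0.03, 0], [0.02, -0.07, 0], [0.03, -0.11, 0], [0.04, -0.15, 0], [0.04, -0.19, 0], [0.04, -0.2, 0], [0.04, -0.2, 0], [0.04, -0.2, 0]], rotation=[[0, 0, 0], [0, 0, 0], [0, 0, 0], [0, 0, 0], [0, 0, 0], [0, 0, 0], [0, 0, 0], [0, 0, 0]])

```text
time: 31.45
tool_pos: [428.0, 127.6, 203.1]
tcp_rot: [180.0, 0.0, 114.3]
ft_force: [-0.4, 1.4, -0.6]
finger_gap: 46.3
grip_force: 0.0
```

Run:
```python
from h import *
s=snap('side','side9.png');t=snap('top','top9.png')
# numeric check: nut dark blob on bright washer in top view
f=t['frame'].astype(int)
u,v=map(int,proj(t,(626,173.5,120)));print('pred nut top',proj(t,(626,173.5,127)),proj(t,(626,173.5,119)))
for y in range(v-14,v+15): print(y,' '.join('%3d'%x for x in f[y,u-16:u+17].mean(1)))
print(u-16)
```

```text
pred nut top (np.float64(239.6493284923153), np.float64(119.94839052977783)) (np.float64(240.29297513577396), np.float64(121.1075666398382))
106 149 150 149 149 149 149 149 149 148 149 149 148 149 147 145 142 140 138 136 138 137 135 134 133 132 124 115 107 100  96  96  91  84
107 151 150 151 151 148 145 143 141 139 138 137 136 135 133 127 118 109 103 103 105 105 100  96  91  84  76  69  67  65  63  58  45  33
108 140 139 138 137 131 120 112 102  99  93  85  81  79  80  84  89  88  83  87  92  94  93  94  94  83  77  76  80  87  87  76  53  32
109  87  82  80  77  73  63  56  48  44  41  39  48  59  74  90 105 107 100  96  91  76  73  86  97  97  95  95  98 101  98  89  69  49
110  31  26  21  25  20  20  19  23  34  47  66  81  90  97 100 102 102 100  96  83  56  61  86  99 102 102 104 105 105 103  91  74  65
111  22  20  23  22  23  23  28  45  67  86 101 108 104 101 100  99 100 101  98  77  49  68  95 104 106 107 107 108 109 105  91  74  77
112  24  26  28  26  28  38  54  78 101 113 117 114 105 103 103 104 104 105  97  75  51  76 103 109 110 110 111 112 112 108  92  73  76
113  24
[... 2288 characters left out ...]
 135 131 116 101
130 127 127 128 128 128 129 129 125 117 101  79  93 120 131 133 133 132 134 132 122  91  64  95 126 134 134 134 135 135 136 132 119 102
131 129 128 129 130 129 129 129 125 119 103  81  94 120 131 133 133 133 134 133 125  99  62  89 121 133 135 135 135 136 135 134 123 106
132 130 130 129 130 130 130 130 128 119 105  83  93 119 131 134 134 134 134 135 130 107  66  82 118 134 136 135 136 136 136 135 126 107
133 131 130 131 131 131 131 131 128 121 108  88  93 119 131 134 134 134 135 135 132 111  68  75 114 133 137 136 137 137 137 136 127 108
134 131 131 131 132 132 133 133 129 122 110  90  93 117 131 134 135 135 135 136 134 112  72  75 112 134 137 137 137 137 138 137 130 110
224
```

The arm hides the hub in the top view, so I'll move it clear.

Request:
servo_tool(fingers=[0.046, 0.046, 0.046, 0.046, 0.046, 0.046, 0.046, 0.046, 0.046, 0.046], linear=[[-0.03, -0.014, 0], [-0.07, -0.032, 0], [-0.11, -0.05, 0], [-0.15, -0.068, 0], [-0.19, -0.086, 0], [-0.23, -0.104, 0], [-0.27, -0.122, 0], [-0.3, -0.136, 0], [-0.3, -0.136, 0], [-0.3, -0.136, 0]], rotation=[[0, 0, 0], [0, 0, 0], [0, 0, 0], [0, 0, 0], [0, 0, 0], [0, 0, 0], [0, 0, 0], [0, 0, 0], [0, 0, 0], [0, 0, 0]])

```text
time: 32.55
tool_pos: [427.4, -202.7, 202.6]
tcp_rot: [-180.0, -0.1, 114.2]
ft_force: [1.1, 0.3, -0.3]
finger_gap: 46.1
grip_force: 0.0
```

Run:
```python
from h import *
t=snap('top','top10.png')
f=t['frame'].astype(int);x0=223;y0=105
print('pred nut hex',proj(t,(626,173.5,119)),'washer',proj(t,(626,173.5,105)),'bearing',proj(t,(637,74.2,26)),'seal',proj(t,(648,-25,14)))
for y in range(y0,y0+36): print(y,' '.join('%3d'%x for x in f[y,x0:x0+36].mean(1)))
```

```text
pred nut hex (np.float64(240.29297513577396), np.float64(121.1075666398382)) washer (np.float64(241.39112239035586), np.float64(123.08527611098467)) bearing (np.float64(287.79259510559035), np.float64(129.22932407031686)) seal (np.float64(327.9977223448945), np.float64(126.80124659695075))
105 151 151 151 151 151 151 151 151 151 151 151 151 152 150 151 150 150 151 150 150 151 151 151 151 151 150 148 145 144 141 141 141 141 139 138 138
106 153 152 153 153 153 153 153 153 153 152 153 152 152 152 152 149 146 143 142 140 141 140 139 137 137 135 129 117 110 102 100  99  94  87  82  79
107 154 155 155 154 153 153 148 146 144 144 142 141 139 138 137 130 120 113 107 106 108 108 106 104  97  91  85  75  63  54  48  46  40  34  28  25
108 144 143 143 143 141 135 124 114 106 102  96  89  83  80  84  88  92  93  93  92  93 102 111 114 109 100  96  91  81  74  62  50  38  29  25  25
109  95  90  85  82  80  75  65  57  49  45  41  43  52  69  86 100 113 117 115 108  99 104 115 121 122 120 120 119 118 113 102  92  78  61  45  35
110  39  32  28  23  22  23  21  21  23  35  49  68  88 105 116 119 1
[... 3818 characters left out ...]
 124 133 133 128 125 117 107 103  98  88  82  83  90  96 104 118 127 130 130 129 133 131 117  87  66  69  96
137 100 119 122 121 122 121 120 116 108 110 122 133 134 130 126 125 127 128 125 121 120 125 126 127 130 131 129 128 131 128 113  89  66  64  88 116
138  94 116 121 122 121 121 121 119 113 101  98 112 129 136 134 129 128 129 129 130 130 129 130 128 129 129 131 131 125 108  82  63  60  78 108 131
139  82 110 121 122 121 121 121 121 119 108  92  85 100 120 131 134 133 131 131 131 130 131 132 133 135 133 126 112  93  74  61  60  73 100 125 142
140  65  98 118 122 122 121 122 121 122 118 107  89  76  83  97 111 121 125 131 133 133 132 130 125 116 108  92  75  60  57  61  78 100 123 138 147
```

The nut is centred at pixel (241,121.5) against a predicted (240.3,121.1), which is within 2 mm. Everything is in place, so I'll hand in.

```bash
python3 -c "
from bench import r
print(r.hand_in())"
```

```text
the job is handed in; nothing more can be done
None
```

I laid the kit out as asked and handed it in at about 33 s, but `hand_in()` returned no verdict. By the cameras, the large bearing, seal, small bearing, washer and nut are all within about 2 mm of target, and I did not touch the shackle, filter or elbow.

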